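Close the loading drawer and hold the pass-through gate open

ROBOT

A 6-joint arm with a two-finger parallel gripper is mounted at the origin on the work surface. World frame = base frame: x ahead of the robot, y to its left, z up, the work surface at z = 0. Lengths are in m, angles in rad, forces in N, time in s.
With the tool pointing down it reaches from about 0.4 to 0.925 m from the base axis. Payload 12.5 kg.
Tool frame: the origin (TCP) lies midway between the tips of the shut fingers; the grasp point (between the pads) lies 19 mm behind it; z points along the fingers, y is the line along which they close (so a half turn about z gives the same grasp; the last joint's range is limited). The gripper opens to 95 mm and grips with 3 to 60 N. Pads are 20 mm wide; open, the fingers measure 119 mm over their backs; the gripper's body (75 mm by 180 mm) begins 59 mm behind the grasp point.
Start: joints at [1.132, 0.491, 1.559, -0, 1.092, -0.106], TCP at [0.204, 0.591, 0.215] pointing down, gripper open.
Joint ranges: [-3.1, 3.1], [-0.84, 2.19], [0.05, 2.79], [-1.13, 4.28], [0.06, 2.93], [-2.69, 2.69]. Speed limits (rad/s): [2.22, 2.22, 2.79, 3.14, 3.14, 3.14].

INTERFACE

Orientations are given as [roll, pitch, yaw] about the fixed x, y, z axes, in that order (R = Rz(yaw) Ry(pitch) Rx(roll)).
In Python, from station import bot gives the robot as it stands.
- The arm moves only by the tool advance, called after "Emit:" as name([rows], argument=value, ...), one row to a line, values as JSON. Schema: {"type":"object","properties":{"offsets":{"type":"array","items":{"type":"array","prefixItems":[{"type":"array","items":{"type":"number"},"minItems":3,"maxItems":3},{"type":"array","items":{"type":"number"},"minItems":3,"maxItems":3},{"type":"number"}],"minItems":3,"maxItems":3},"minItems":1,"maxItems":20},"grip_n":{"type":"number"},"only":{"type":"string"},"quiet":{"type":"boolean"},"lines":{"type":"string"}},"required":["offsets"],"additionalProperties":false}. offsets is a list of rows, 1 to 20 of them, each written [[dx, dy, dz], [rx, ry, rz], opening]: dx, dy, dz in m, then a rotation vector rx, ry, rz in rad, then the finger opening in m; each row shifts and turns the commanded pose from where the row before left it, along the tool's axes as they then stand; what a row does not reach is not made up. A row lasts 1/8 s, in which the tool goes at most 0.0625 m and 0.188 rad, less where a joint would pass 70% of its speed; a pose out of reach is approached as far as the arm can. The fingers move at their own pace and stop on an object; grip_n is the grip in N (left out, the last holds). Time passes only in rows, so rows that do not move let the fingers close. The tool returns the time, the measured TCP pose, the force, the opening and the grip force at its end. only (a regular expression) keeps the lines of the reply that match it, lines (a string "A,B") keeps lines A to B, and quiet returns only ok. Input that does not fit is refused with a message, and nothing moves.
- bot.get_state(): the state, without advancing time (a new reading comes with each control period).
- bot.camera(name): name is "side" or "top"; returns the picture (384x512x3 uint8, red, green, blue); there is no depth.
- bot.get_calibration(name): a dict with "K" (3x3 intrinsics, pixels), "R" (3x3) and "t" (3): a world point X has camera coordinates R X + t. Camera axes: x right, y down, z forward; pixel columns grow to the right and rows downward; lengths in m; the calibration is good to about 2 mm. A picture is of the moment at which its call begins. get_calibration takes no time and is no camera call.
- bot.finish_job(): hands the job in; it is judged then, once.
The state is a dict: "time": time; "q": joint angles; "dq": joint speeds; "joint_torque": joint torques, N m; "ee_pos": TCP position; "eef_rot": TCP orientation; "wrist_force": force on the tool from outside, world axes, zero at the start; "torque": the same for the moment, N m; "opening": finger opening in m; "gripper_force": force on a finger pad.
Only numpy, scipy, OpenCV 4.12 (cv2) and the standard library are available. Lean on these libraries where they do the work, as an engineer would, in place of code of your own. Each camera call takes 0.05 s, during which the arm holds its last target. There are 200 camera calls.

TASK

The rack in the bench-top pass-through box has just been loaded: first push its drawer fully shut, then squeeze the red catch right in, then squeeze the blue catch right in (each stays in by itself). Next take the black post on the gate, swing the gate open past its detent until it stands wide open, nearly square to the box, and finish while still holding it there, because a spring pulls it back. Leave the beaker, the bottle and the tip box standing where they are.

Things in the scene. Friction and masses are not known exactly. Their poses are not given: they have to be found in the camera images.
- passbox: Cream sample box fixed on the bench, 250 mm (x) by 200 mm (y) by 100 mm high, flat clear roof with a cream strip along the gate edge. Origin: centre of its underside, on the bench. Its own axes: x along the gate's length from hinge end to free end, -y is the side closed by the gate, +y is the side with the drawer, z up.
- drawer_pull (a point): Centre of the outer face of the black pull (70 mm wide, 22 mm high, 18 mm deep) on the white drawer front (240 mm wide, 10 to 92 mm above the bench); 55 mm above the bench, moves with the drawer. Face looks to passbox +y; push it towards passbox -y. When shut it lies 129 mm from the passbox origin along +y.
- drawer (a joint): how far the drawer stands out, in m: 0 fully shut (hard stop), up to 0.09; slides with about 2 N of friction and stays where left
- red_base: The red catch, on the box's roof by the gate edge; red and blue are alike and may have changed places, 110 mm apart along passbox x. Steel plate 76 x 28 x 6 mm (origin: centre of its underside, on the roof, axes as passbox), a fixed red block on its -x half and a like sliding red block on its +x half, each 12 mm thick in x, 26 mm wide in y, tops 36 mm above the roof.
- red_mid (a point): Squeeze point of the red catch: in x midway between the blocks' outer faces as they stand once squeezed in (48 mm apart; latched 60 mm apart). From here the fixed block's outer face is 24 mm off towards -x, the sliding one's starts 36 mm off towards +x. 30 mm above the roof, 130 mm above the bench; fingertips 11 mm lower clear plate and roof. Stays put.
- red_catch (a joint): how far the red catch's sliding block has moved towards the fixed one, in m: 0 latched, 0.012 right in (hard stop). Its dark hook lets go of the gate's lug at 0.007. Moves stiffly (about 5 N), stays where it is left.
- blue_base: The blue catch, on the box's roof by the gate edge; red and blue are alike and may have changed places, 110 mm apart along passbox x. Steel plate 76 x 28 x 6 mm (origin: centre of its underside, on the roof, axes as passbox), a fixed blue block on its -x half and a like sliding blue block on its +x half, each 12 mm thick in x, 26 mm wide in y, tops 36 mm above the roof.
- blue_mid (a point): Squeeze point of the blue catch: in x midway between the blocks' outer faces as they stand once squeezed in (48 mm apart; latched 60 mm apart). From here the fixed block's outer face is 24 mm off towards -x, the sliding one's starts 36 mm off towards +x. 30 mm above the roof, 130 mm above the bench; fingertips 11 mm lower clear plate and roof. Stays put.
- blue_catch (a joint): how far the blue catch's sliding block has moved towards the fixed one, in m: 0 latched, 0.012 right in (hard stop). Its dark hook lets go of the gate's lug at 0.007. Moves stiffly (about 5 N), stays where it is left.
- gate_post (a point): Grip point on the axis of the upright black round post (18 mm diameter, top 176 mm above the bench), 150 mm above the bench. The post stands outside the gate near its free end: 225 mm along the gate from the hinge and 30 mm out from its mid-plane. Moves and turns with the gate; axes as passbox when shut. The gate: white, blue panel, 8 mm thick, 96 mm high, two lugs up to 122 mm.
- gate_hinge (a point): Point on the gate's upright hinge axis, 150 mm above the bench, at passbox x = -125 mm, y = -104 mm; fixed to the box.
- gate (a joint): gate opening in rad: 0 shut, 1.55 hard stop; opens outwards (passbox -y), clockwise from above. A spring pulls it shut (0.1 N m at 0, 0.45 N m at 1.4). A detent resists from about 0.2 to 0.6 (up to about 5 N at the post), then snaps over by 0.9. Let go, the gate falls back to 0.8 or shut. It cannot open while a catch is latched.
- beaker: clear glass beaker, 70 mm diameter, 90 mm high, bystander; origin at centre of its underside
- bottle: amber bottle with black cap, 64 mm diameter, 150 mm high, bystander; origin at centre of its underside
- tipbox: blue pipette-tip box with clear lid, 85 by 120 mm, 67 mm high, bystander; origin at centre of its underside

How it is judged:
By the outcome, as a careful person would: the job done as asked, in the order asked, and still so for the second after the job is handed in, while the arm keeps its last pose, push and grip.
It also fails if it takes over 70 s, if anything falls off the work surface, if the arm or the gripper's body presses on something with over 40 N, if the wrist force passes 120 N, or if a joint passes its speed limit or range.

## Working session

There is one attempt and no reset: what is moved stays moved. The work goes in short steps, Python scripts to look and compute and a tool call to move; the robot and the scene stay as the last step left them, time stands still between calls to the robot, and variables do not carry over. Pictures are saved under pics/ and viewed, at most 10 in all, crops included, and the job is handed in when it is done.

```bash
ls; mkdir -p pics
```

Run:
```python
from station import bot
import cv2
for n in("side","top"):
    im=bot.camera(n); cv2.imwrite(f"pics/{n}0.png",im[:,:,::-1])
    c=bot.get_calibration(n); print(n,c["K"],c["R"],c["t"])
s=bot.get_state(); print(s["ee_pos"],s["eef_rot"],s["opening"],s["time"])
```

```text
pics
station.py
side [[435.61540918   0.         250.83010363]
 [  0.         435.61540918 190.91807296]
 [  0.           0.           1.        ]] [[ 0.98737797 -0.15837587 -0.00134873]
 [-0.08575314 -0.52742078 -0.84526547]
 [ 0.13315831  0.83471217 -0.53434489]] [-0.57159777  0.1249512   1.60983371]
top [[386.63006904   0.         263.56973176]
 [  0.         386.63006904 196.13124673]
 [  0.           0.           1.        ]] [[-0.00504621 -0.99996464  0.00672644]
 [-0.99737279  0.00454682 -0.07229689]
 [ 0.07226375 -0.00707359 -0.99736047]] [-0.02455202  0.59872646  1.27713632]
[0.20406275 0.59051512 0.21412634] [-3.14062034e+00 -9.77289420e-05  2.80880541e+00] 0.09526517535074482 0.1
```

View pics/side0.png

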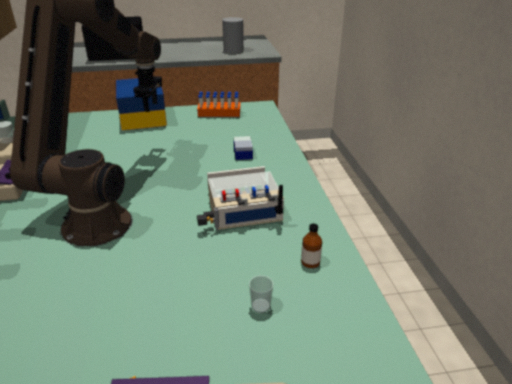

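View pics/top0.png

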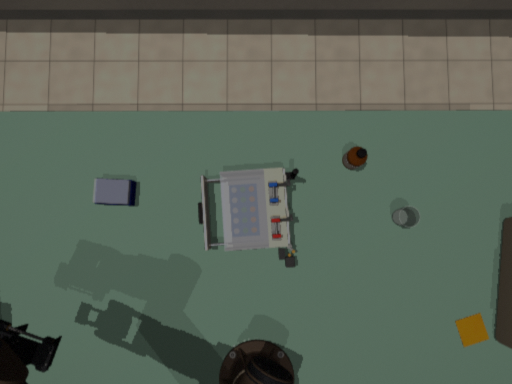

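Create h.py:
```python
import numpy as np, cv2
from station import bot
def ray(n,u,v):
    c=bot.get_calibration(n); K,R,t=map(np.array,(c["K"],c["R"],c["t"]))
    d=R.T@np.linalg.inv(K)@np.array([u,v,1.]); return -R.T@t, d
def onz(n,u,v,z):
    o,d=ray(n,u,v); return o+d*(z-o[2])/d[2]
def proj(n,X):
    c=bot.get_calibration(n); p=c["K"]@(np.array(c["R"])@X+c["t"]); return p[:2]/p[2]
```

Run:
```python
import cv2
from h import *
a=cv2.imread("pics/top0.png")[155:275,190:310]; b=cv2.imread("pics/side0.png")[160:235,190:300]
a=cv2.resize(a,None,fx=5,fy=5,interpolation=cv2.INTER_CUBIC); cv2.imwrite("pics/topc.png",a)
b=cv2.resize(b,None,fx=7,fy=7,interpolation=cv2.INTER_CUBIC); cv2.imwrite("pics/sidec.png",b)
im=cv2.imread("pics/top0.png");hsv=cv2.cvtColor(im,cv2.COLOR_BGR2HSV)[155:275,190:310]
for nm,lo,hi in(("red",(0,150,70),(8,255,255)),("red2",(172,150,70),(180,255,255)),("blue",(100,170,70),(125,255,255))):
    n,l,st,c=cv2.connectedComponentsWithStats(cv2.inRange(hsv,lo,hi))
    for i in range(1,n):
        if st[i,4]>8: u,v=c[i]+[190,155]; print(nm,st[i],u,v,onz("top",u,v,.136))
```

```text
red [82 64  8  3 24] 275.5 220.0 [ 0.51716278 -0.06263921  0.136     ]
red [83 79  8  4 26] 276.38461538461536 235.6153846153846 [ 0.46974527 -0.06498527  0.136     ]
blue [80 28  7  4 21] 273.0 184.28571428571428 [ 0.62665945 -0.05575774  0.136     ]
blue [81 44  7  3 20] 273.85 199.95 [ 0.57845844 -0.05803239  0.136     ]
```

View pics/topc.png

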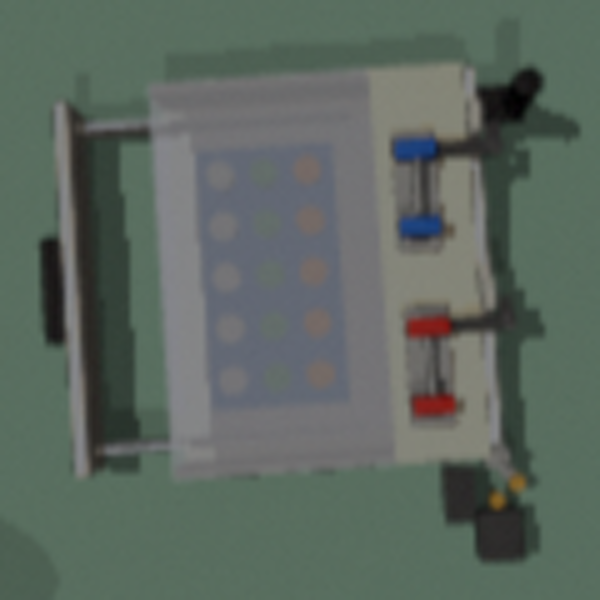

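View pics/sidec.png

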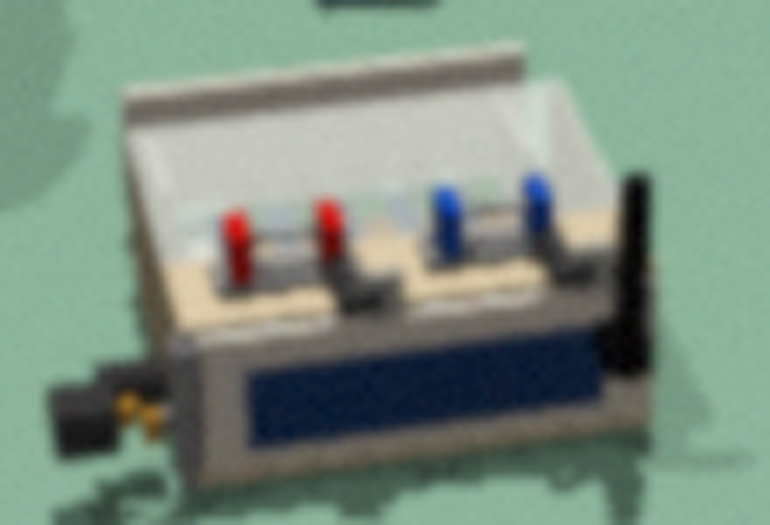

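Run:
```python
from h import *
np.set_printoptions(precision=4,suppress=True)
T=lambda a,b,z:onz("top",190+a/5,155+b/5,z)[:2]
# corners passbox: (+x,+y),( -x,+y),(+x,-y),(-x,-y)
P=np.array([[.125,.1],[-.125,.1],[.125,-.1],[-.125,-.1]])
Q=np.array([T(150,85,.1),T(175,478,.1),T(468,65,.1),T(498,458,.1)])
print("corners",Q, np.linalg.norm(Q[0]-Q[1]),np.linalg.norm(Q[0]-Q[2]))
c=Q.mean(0); A=P;B=Q-c
th=np.arctan2((A[:,0]*B[:,1]-A[:,1]*B[:,0]).sum(),(A*B).sum()); print("box",c,th)
R=np.array([[np.cos(th),-np.sin(th)],[np.sin(th),np.cos(th)]])
print("post pred",c+R@[.1,-.134],"hinge",c+R@[-.125,-.104])
p=T(528,82,.176);print("post top",p)
o1,d1=ray("top",295.6,171.4);o2,d2=ray("side",280.9,185.4)
s=np.linalg.lstsq(np.c_[d1,-d2],o2-o1,rcond=None)[0];print("post tri",o1+s[0]*d1,o2+s[1]*d2)
b=np.array([[.4697,-.0650],[.5172,-.0626],[.5785,-.0580],[.6267,-.0558]])
print("blocks in box",(b-c)@R)
for k in((62,105),(83,475)):print("front",(T(*k,.092)-c)@R)
w=T(43,290,.066);print("pull",w,(w-c)@R)
hin=c+R@[-.125,-.104]
for n,u,v,z in(("bottle",361,154,.15),("bottlebase",354,162,0),("beaker",401,216,0),("beakertop",406,216,.09)):
    q=onz("top",u,v,z)[:2];print(n,q,np.linalg.norm(q-hin))
```

```text
corners [[ 0.6702  0.1108]
 [ 0.423   0.0944]
 [ 0.6822 -0.0909]
 [ 0.4343 -0.1075]] 0.24781057819714256 0.20205867615880088
box [0.5524 0.0017] 0.06296003273855108
post pred [ 0.6606 -0.1257] hinge [ 0.4342 -0.11  ]
post top [ 0.6608 -0.122 ]
post tri [ 0.6604 -0.1218  0.1786] [ 0.6644 -0.1224  0.1792]
blocks in box [[-0.0867 -0.0614]
 [-0.0392 -0.062 ]
 [ 0.0223 -0.0612]
 [ 0.0705 -0.0621]]
front [0.1165 0.1589]
front [-0.118  0.159]
pull [0.5417 0.1831] [0.0007 0.1817]
bottle [ 0.7171 -0.3249] 0.35528751879668297
bottlebase [ 0.7166 -0.3396] 0.3639636668635441
beaker [ 0.5301 -0.4961] 0.3978453061054316
beakertop [ 0.5283 -0.4794] 0.38119138024650245
```

Both views agree: drawer about 53 mm out, box yaw about 0.061, red catch near the hinge, blue near the post, and clear room to swing. I start by turning the tool square to the box, closing the fingers, and moving to a point in front of the pull.

Add to h.py:
```python
C=np.array([.5524,.0017]);TH=.061
Rb=np.array([[np.cos(TH),-np.sin(TH)],[np.sin(TH),np.cos(TH)]])
def go(bx,by,z,yaw=np.pi/2+TH):
    from scipy.spatial.transform import Rotation as Ro
    s=bot.get_state();A=Ro.from_euler("xyz",s["eef_rot"]);B=Ro.from_euler("xyz",[np.pi,0,yaw])
    w=np.r_[C+Rb@[bx,by],z]
    print("box now",np.round((s["ee_pos"][:2]-C)@Rb,4),"z",round(s["ee_pos"][2],4),"t",s["time"],"| tool d",np.round(A.inv().apply(w-s["ee_pos"]),4),"rot",np.round((A.inv()*B).as_rotvec(),4),"F",np.round(s["wrist_force"],1))
```

```text
(no output)
```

Emit:
advance([
  [[0,0,0],[0,0,0.147],0],
  [[0,0,0],[0,0,0.147],0],
  [[0,0,0],[0,0,0.147],0],
  [[0,0,0],[0,0,0.147],0],
  [[0,0,0],[0,0,0.147],0],
  [[0,0,0],[0,0,0.147],0],
  [[0,0,0],[0,0,0.147],0],
  [[0,0,0],[0,0,0.147],0],
  [[-0.032,0.026,0],[0,0,0],0],
  [[-0.032,0.026,0],[0,0,0],0],
  [[-0.032,0.026,0],[0,0,0],0],
  [[-0.032,0.026,0],[0,0,0],0],
  [[-0.032,0.026,0],[0,0,0],0],
  [[-0.032,0.026,0],[0,0,0],0],
  [[-0.032,0.026,0],[0,0,0],0],
  [[-0.032,0.026,0],[0,0,0],0],
  [[-0.032,0.026,0],[0,0,0],0],
  [[-0.032,0.026,0],[0,0,0],0],
  [[-0.032,0.026,0],[0,0,0],0],
  [[-0.032,0.026,0],[0,0,0],0],
], grip_n=30)

```text
time: 2.6
ee_pos: [0.5401, 0.2256, 0.2144]
eef_rot: [-3.141, 0.0, 1.633]
wrist_force: [0.1, 1.2, -0.3]
opening: 0.0008
gripper_force: 0.0
```

```bash
python3 -c "
from h import *
go(0,.225,.05)"
```

```text
box now [0.0014 0.2243] z 0.2144 t 2.6 | tool d [ 0.0007 -0.0013  0.1644] rot [-0.0004  0.      0.0009] F [ 0.1  1.2 -0.3]
```

Emit:
advance([
  [[0,0,0.033],[0,0,0],0],
  [[0,0,0.033],[0,0,0],0],
  [[0,0,0.033],[0,0,0],0],
  [[0,0,0.033],[0,0,0],0],
  [[0,0,0.032],[0,0,0],0],
  [[-0.01,0,0],[0,0,0],0],
  [[-0.01,0,0],[0,0,0],0],
  [[-0.01,0,0],[0,0,0],0],
  [[-0.01,0,0],[0,0,0],0],
  [[-0.01,0,0],[0,0,0],0],
  [[-0.01,0,0],[0,0,0],0],
  [[-0.01,0,0],[0,0,0],0],
  [[-0.008,0,0],[0,0,0],0],
  [[0,0,0],[0,0,0],0],
])

```text
time: 4.35
ee_pos: [0.544, 0.1482, 0.0505]
eef_rot: [-3.141, 0.0, 1.632]
wrist_force: [0.2, 1.2, -0.0]
opening: 0.0003
gripper_force: 0.0
```

```bash
python3 -c "
from h import *
go(0,.139,.05)"
```

```text
box now [0.0006 0.1467] z 0.0505 t 4.35 | tool d [-0.0077 -0.0006  0.0005] rot [-0.0008  0.0002  0.0003] F [ 0.2  1.2 -0. ]
```

Emit:
advance([
  [[-0.004,0,0],[0,0,0],0],
  [[-0.003,0,0],[0,0,0],0],
  [[0,0,0],[0,0,0],0],
])

```text
time: 4.72
ee_pos: [0.5441, 0.1466, 0.0506]
eef_rot: [3.141, -0.005, 1.632]
wrist_force: [-3.2, 40.7, -2.1]
opening: 0.0003
gripper_force: 20.0
```

Emit:
advance([
  [[-0.002,0,0],[0,0,0],0],
  [[0,0,0],[0,0,0],0],
])

```text
time: 4.97
ee_pos: [0.5441, 0.1464, 0.0506]
eef_rot: [3.141, -0.007, 1.632]
wrist_force: [-4.5, 55.3, -1.9]
opening: 0.0003
gripper_force: 27.7
```

Emit:
advance([
  [[-0.002,0,0],[0,0,0],0],
  [[0,0,0],[0,0,0],0],
])

```text
time: 5.22
ee_pos: [0.5442, 0.1462, 0.0507]
eef_rot: [3.14, -0.009, 1.631]
wrist_force: [-5.5, 70.9, -2.4]
opening: 0.0006
gripper_force: 35.5
```

```bash
python3 -c "
from h import *
go(0,.139,.05)"
```

```text
box now [0.0006 0.1447] z 0.0507 t 5.225 | tool d [-0.0057 -0.0006  0.0006] rot [ 0.0016 -0.0094 -0.0004] F [-5.5 70.9 -2.4]
```

Emit:
advance([
  [[0.02,0,0],[0,0,0],0],
  [[0.025,0,0],[0,0,0],0],
  [[0,0,-0.05],[0,0,0],0.095],
  [[0,0,-0.05],[0,0,0],0.095],
  [[0,0,-0.05],[0,0,0],0.095],
  [[0.03,0,0],[0,0,0],0.095],
  [[0,0,0],[0,0,0],0.095],
])

```text
time: 6.1
ee_pos: [0.5399, 0.2139, 0.2009]
eef_rot: [3.141, -0.0, 1.635]
wrist_force: [-0.2, -0.7, -0.5]
opening: 0.0448
gripper_force: 0.0
```

Run:
```python
from h import *
go(-.069,-.062,.2)
im=bot.camera("top")[:,:,::-1]; cv2.imwrite("pics/t2.png",cv2.resize(im[155:275,170:310],None,fx=5,fy=5,interpolation=cv2.INTER_CUBIC))
```

```text
box now [0.0004 0.2126] z 0.2009 t 6.1 | tool d [-0.2744 -0.0702  0.0008] rot [ 0.0004 -0.0001  0.0028] F [-0.2 -0.7 -0.5]
```

View pics/t2.png

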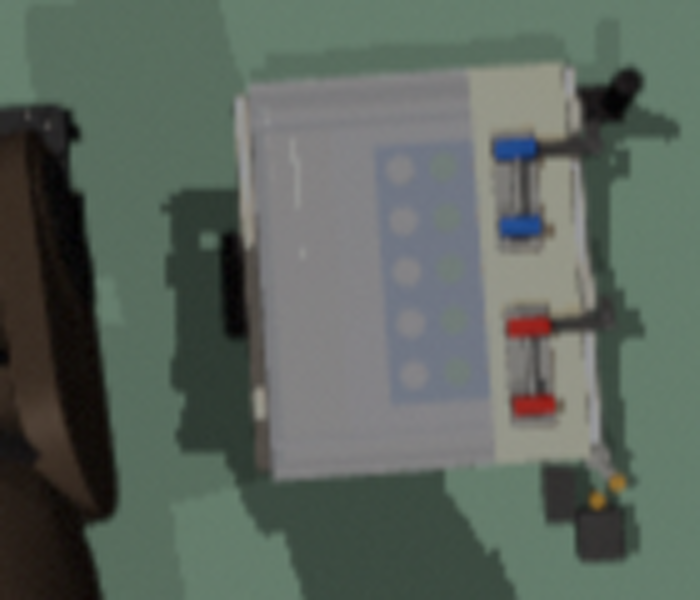

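The drawer front is now flush with the box (crop x≈245–265), so it is shut. Next is the red catch.

Emit:
advance([
  [[-0.0392,-0.01,0],[0,0,0],0.095],
  [[-0.0392,-0.01,0],[0,0,0],0.095],
  [[-0.0392,-0.01,0],[0,0,0],0.095],
  [[-0.0392,-0.01,0],[0,0,0],0.095],
  [[-0.0392,-0.01,0],[0,0,0],0.095],
  [[-0.0392,-0.01,0],[0,0,0],0.095],
  [[-0.0392,-0.01,0],[0,0,0],0.095],
  [[0,0,0],[0,0,0],0.095],
  [[0,0,0],[0,0,0],0.095],
])

```text
time: 7.28
ee_pos: [0.4871, -0.0655, 0.2002]
eef_rot: [-3.141, -0.0, 1.632]
wrist_force: [0.4, 0.8, 0.7]
opening: 0.0948
gripper_force: 0.0
```

```bash
python3 -c "
from h import *
go(-.069,-.062,.119)"
```

```text
box now [-0.0693 -0.0631] z 0.2002 t 7.275 | tool d [0.001  0.0004 0.0812] rot [-0.0008 -0.0004  0.0002] F [0.4 0.8 0.7]
```

Emit:
advance([
  [[0,0,0.03],[0,0,0],0.095],
  [[0,0,0.03],[0,0,0],0.095],
  [[0,0,0.021],[0,0,0],0.095],
  [[0,0,0],[0,0,0],0.095],
  [[0,0,0],[0,0,0],0.04],
  [[0,0,0],[0,0,0],0.04],
  [[0,0,0],[0,0,0],0.04],
  [[0,0,0],[0,0,0],0.04],
  [[0,0,0],[0,0,0],0.04],
  [[0,0,0],[0,0,0],0.04],
], grip_n=30)

```text
time: 8.52
ee_pos: [0.4872, -0.0655, 0.1202]
eef_rot: [3.142, 0.0, 1.633]
wrist_force: [-3.0, -1.5, 6.9]
opening: 0.0479
gripper_force: 30.0
```

Emit:
advance([
  [[0,0,0],[0,0,0],0.04],
  [[0,0,0],[0,0,0],0.04],
  [[0,0,0],[0,0,0],0.04],
  [[0,0,0],[0,0,0],0.04],
], grip_n=40)

```text
time: 9.02
ee_pos: [0.4871, -0.0655, 0.1202]
eef_rot: [3.141, 0.0, 1.633]
wrist_force: [-3.4, -0.7, 6.7]
opening: 0.0476
gripper_force: 40.0
```

```bash
python3 -c "
from h import *
go(-.069,-.062,.119)"
```

```text
box now [-0.0692 -0.0631] z 0.1202 t 9.025 | tool d [0.0011 0.0002 0.0012] rot [0.0003 0.0002 0.0011] F [-3.4 -0.7  6.7]
```

Emit:
advance([
  [[0,0,0],[0,0,0],0.095],
  [[0,0,0],[0,0,0],0.095],
  [[0,0,0],[0,0,0],0.095],
  [[0,0,0],[0,0,0],0.095],
  [[0,0,-0.03],[0,0,0],0.095],
  [[0,0,-0.03],[0,0,0],0.095],
  [[0,0,-0.02],[0,0,0],0.095],
  [[0,0.0365,0],[0,0,0],0.095],
  [[0,0.0365,0],[0,0,0],0.095],
  [[0,0.0365,0],[0,0,0],0.095],
  [[0,0,0],[0,0,0],0.095],
], grip_n=30)

```text
time: 10.4
ee_pos: [0.5981, -0.0584, 0.1989]
eef_rot: [-3.141, -0.0, 1.633]
wrist_force: [-0.9, 0.2, -1.3]
opening: 0.0947
gripper_force: 0.0
```

```bash
python3 -c "
from h import *
go(.0405,-.062,.119)"
```

```text
box now [ 0.0419 -0.0628] z 0.1989 t 10.4 | tool d [ 0.0008 -0.0014  0.0799] rot [-0.0001 -0.0002  0.0016] F [-0.9  0.2 -1.3]
```

Emit:
advance([
  [[0,0,0.03],[0,0,0],0.095],
  [[0,0,0.03],[0,0,0],0.095],
  [[0,-0.001,0.019],[0,0,0],0.095],
  [[0,0,0],[0,0,0],0.095],
  [[0,0,0],[0,0,0],0.04],
  [[0,0,0],[0,0,0],0.04],
  [[0,0,0],[0,0,0],0.04],
  [[0,0,0],[0,0,0],0.04],
  [[0,0,0],[0,0,0],0.04],
  [[0,0,0],[0,0,0],0.04],
], grip_n=30)

```text
time: 11.65
ee_pos: [0.5969, -0.0588, 0.1215]
eef_rot: [3.138, 0.001, 1.633]
wrist_force: [5.5, 1.1, 3.4]
opening: 0.0473
gripper_force: 30.0
```

Emit:
advance([
  [[0,0,0],[0,0,0],0.04],
  [[0,0,0],[0,0,0],0.04],
  [[0,0,0],[0,0,0],0.04],
], grip_n=40)

```text
time: 12.02
ee_pos: [0.5969, -0.0587, 0.1215]
eef_rot: [3.138, 0.001, 1.633]
wrist_force: [6.5, 0.8, 4.5]
opening: 0.0473
gripper_force: 40.0
```

```bash
python3 -c "
from h import *
go(.0405,-.062,.119)"
```

```text
box now [ 0.0407 -0.063 ] z 0.1215 t 12.025 | tool d [ 0.001  -0.0002  0.0025] rot [0.0035 0.0006 0.001 ] F [6.5 0.8 4.5]
```

Emit:
advance([
  [[0,0,0],[0,0,0],0.095],
  [[0,0,0],[0,0,0],0.095],
  [[0,0,0],[0,0,0],0.095],
  [[0,0,0],[0,0,0],0.095],
  [[0,0,-0.03],[0,0,0],0.095],
  [[0,0,-0.03],[0,0,0],0.095],
  [[0,0,-0.03],[0,0,0],0.095],
  [[0,0,0],[0,0,-0.157],0.06],
  [[0,0,0],[0,0,-0.157],0.06],
  [[0,0,0],[0,0,-0.157],0.06],
  [[0,0,0],[0,0,-0.157],0.06],
  [[0,0,0],[0,0,-0.157],0.06],
  [[0,0,0],[0,0,-0.157],0.06],
  [[0,0,0],[0,0,-0.157],0.06],
  [[0,0,0],[0,0,-0.157],0.06],
  [[0,0,0],[0,0,-0.157],0.06],
  [[0,0,0],[0,0,-0.157],0.06],
  [[0,0,0],[0,0,0],0.06],
], grip_n=30)

```text
time: 14.28
ee_pos: [0.5955, -0.0586, 0.2105]
eef_rot: [3.141, -0.0, -3.081]
wrist_force: [-0.1, 0.5, -1.2]
opening: 0.0598
gripper_force: 0.0
```

```bash
python3 -c "
from h import *
go(.1,-.132,.133,np.pi+TH)
im=bot.camera('side')[:,:,::-1]; cv2.imwrite('pics/s2.png',cv2.resize(im[120:235,190:310],None,fx=5,fy=5,interpolation=cv2.INTER_CUBIC))
"
```

```text
box now [ 0.0394 -0.0629] z 0.2105 t 14.275 | tool d [-0.0607 -0.0691  0.0775] rot [ 0.0002 -0.0003 -0.0009] F [-0.1  0.5 -1.2]
```

View pics/s2.png

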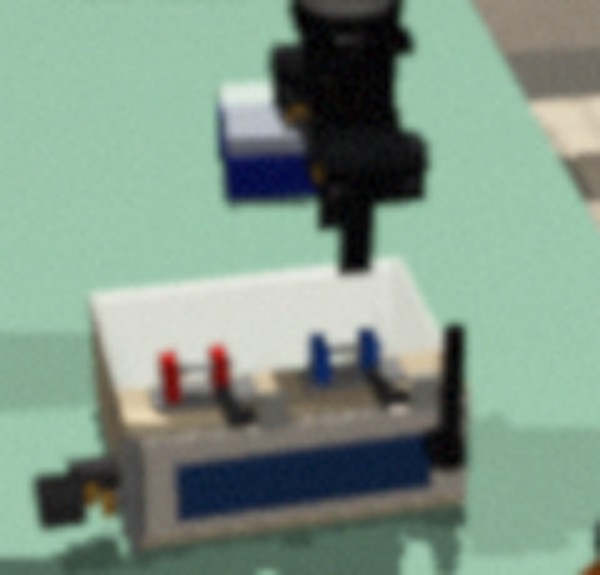

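Both catches are squeezed in, with gaps closed and hooks off the lugs. Now to the post.

Emit:
advance([
  [[-0.0202,-0.023,0],[0,0,0],0.06],
  [[-0.0202,-0.023,0],[0,0,0],0.06],
  [[-0.0202,-0.023,0],[0,0,0],0.06],
  [[0,0,0],[0,0,0],0.06],
  [[0,0,0.025],[0,0,0],0.06],
  [[0,0,0.025],[0,0,0],0.06],
  [[0,0,0.027],[0,0,0],0.06],
  [[0,0,0],[0,0,0],0.06],
  [[0,0,0],[0,0,0],0],
  [[0,0,0],[0,0,0],0],
  [[0,0,0],[0,0,0],0],
  [[0,0,0],[0,0,0],0],
  [[0,0,0],[0,0,0],0],
], grip_n=30)

```text
time: 15.95
ee_pos: [0.6603, -0.1238, 0.1338]
eef_rot: [3.141, 0.0, -3.08]
wrist_force: [-0.5, 0.7, 2.0]
opening: 0.0173
gripper_force: 30.0
```

```bash
python3 -c "
from h import *
go(.1,-.132,.133,np.pi+TH)"
```

```text
box now [ 0.1001 -0.1318] z 0.1338 t 15.95 | tool d [ 0.0001 -0.0002  0.0008] rot [0.0001 0.0001 0.0001] F [-0.5  0.7  2. ]
```

Add to h.py:
```python
def gate():
    s=bot.get_state();p=(s["ee_pos"][:2]-C)@Rb-[-.125,-.104]
    print("theta",np.arctan2(-.03,.225)-np.arctan2(p[1],p[0]),"r",np.hypot(*p),"yaw",s["eef_rot"],"F",s["wrist_force"],"open",s["opening"],"t",s["time"])
```

```text
(no output)
```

Emit:
advance([
  [[0.0041,-0.0223,0],[0,0,0.1],0],
  [[0.0041,-0.0223,0],[0,0,0.1],0],
  [[0.0041,-0.0223,0],[0,0,0.1],0],
  [[0.0041,-0.0223,0],[0,0,0.1],0],
], grip_n=50)

```text
time: 16.45
ee_pos: [0.6356, -0.2101, 0.1336]
eef_rot: [3.14, -0.002, 2.8]
wrist_force: [-5.0, 11.4, 5.3]
opening: 0.0175
gripper_force: 50.0
```

```bash
python3 -c "
from h import *
gate()"
```

```text
theta 0.39025663362050744 r 0.2252705887326239 yaw [ 3.13990883e+00 -1.78871251e-03  2.79951256e+00] F [-5.01252255 11.40827163  5.29043035] open 0.017504970429731957 t 16.45
```

Good. I continue along the arc to about 1.48.

Emit:
advance([
  [[0.0041,-0.0223,0],[0,0,0.1],0],
  [[0.0041,-0.0223,0],[0,0,0.1],0],
  [[0.0041,-0.0223,0],[0,0,0.1],0],
  [[0.0041,-0.0223,0],[0,0,0.1],0],
  [[0.0041,-0.0223,0],[0,0,0.1],0],
  [[0.0041,-0.0223,0],[0,0,0.1],0],
  [[0,0,0],[0,0,0],0],
], grip_n=50)

```text
time: 17.32
ee_pos: [0.5405, -0.305, 0.1337]
eef_rot: [-3.141, -0.006, 2.2]
wrist_force: [-4.9, 15.3, 6.7]
opening: 0.0173
gripper_force: 50.0
```

```bash
python3 -c "
from h import *
gate()"
```

```text
theta 0.9995993809567417 r 0.2224150145142213 yaw [-3.14145382 -0.00615357  2.20000201] F [-4.93193364 15.30384702  6.67467639] open 0.017266815660915542 t 17.325
```

Emit:
advance([
  [[0.0056,-0.0223,0],[0,0,0.1],0],
  [[0.0056,-0.0223,0],[0,0,0.1],0],
  [[0.0041,-0.0223,0],[0,0,0.1],0],
  [[0.0041,-0.0223,0],[0,0,0.1],0],
  [[0,0,0],[0,0,0],0],
], grip_n=50)

```text
time: 17.95
ee_pos: [0.4539, -0.33, 0.1337]
eef_rot: [-3.141, -0.002, 1.8]
wrist_force: [1.2, 8.9, 1.2]
opening: 0.0173
gripper_force: 50.0
```

```bash
python3 -c "
from h import *
gate()"
```

```text
theta 1.4088775055500296 r 0.22115342546473818 yaw [-3.14149063e+00 -2.48889300e-03  1.79984346e+00] F [1.24041937 8.92523158 1.22140311] open 0.0173183090206771 t 17.95
```

Emit:
advance([
  [[0.004,-0.018,0],[0,0,0.08],0],
  [[0,0,0],[0,0,0],0],
  [[0,0,0],[0,0,0],0],
], grip_n=50)

```text
time: 18.32
ee_pos: [0.4371, -0.3307, 0.1337]
eef_rot: [3.141, -0.001, 1.724]
wrist_force: [2.2, 6.3, 2.1]
opening: 0.0174
gripper_force: 50.0
```

Run:
```python
from h import *
gate()
for n in("top","side"):
    im=bot.camera(n)[:,:,::-1]; c=im[140:300,190:430] if n=="top" else im[100:330,150:350]
    cv2.imwrite(f"pics/{n}3.png",cv2.resize(c,None,fx=3 if n=="top" else 2.6,fy=3 if n=="top" else 2.6,interpolation=cv2.INTER_CUBIC))
```

```text
theta 1.4852224890876204 r 0.22099885902011238 yaw [ 3.14123556e+00 -1.06294038e-03  1.72407167e+00] F [2.24924331 6.28692529 2.14168155] open 0.017425590369690356 t 18.325
```

View pics/top3.png

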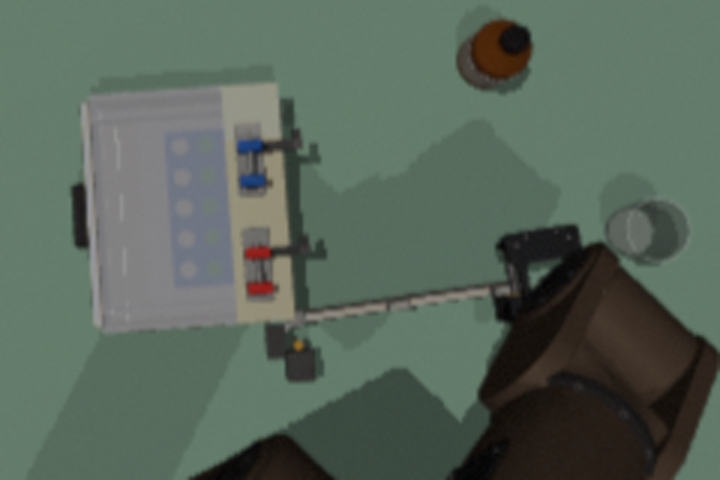

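View pics/side3.png

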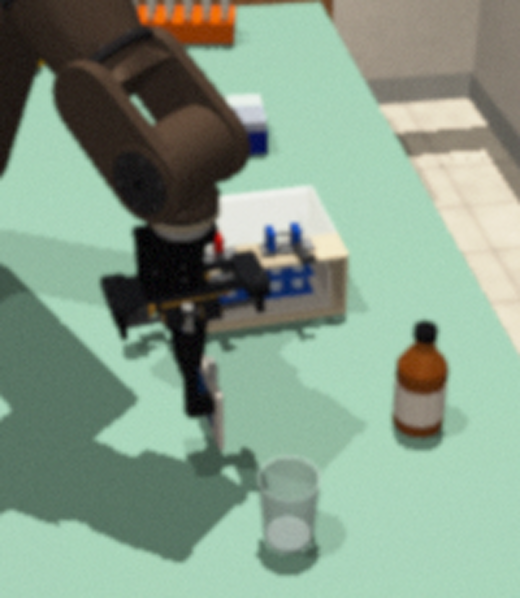

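The gate stands at about 1.49 rad with the post still gripped. The drawer is shut, both catches are in, and the bottle and beaker are untouched. Handing in.

```bash
python3 -c "
from station import bot
print(bot.finish_job())"
```

```text
the job is handed in; nothing more can be done
None
```

I shut the drawer, squeezed the red catch and then the blue one right in, and handed the job in at about 18 s with the gate held open at about 1.49 rad. The bottle, beaker and tip box were left standing; no verdict came back.

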